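# Sweep the leftover parts off the sloping tray into the cup

## Robot

A 7-joint arm with a two-finger parallel gripper is mounted at the origin on a cart in front of the work surface, level with it; the furniture and walls round the work are solid. World frame = base frame: x ahead of the robot, y to its left, z up, the work surface at z = 0. Lengths are in m, angles in rad, forces in N, time in s.
With the tool pointing down it reaches from about 0.425 to 0.925 m from the base axis. Payload 6.8 kg.
Tool frame: the origin (TCP) lies at the very end of the fingers, on their centre line; the grasp point (between the pads) lies 19 mm behind it; z points along the fingers, y is the line along which they close (so a half turn about z gives the same grasp; the last joint's range is limited). The gripper opens to 85 mm and grips with 20 to 120 N. Pads are 22 mm wide; open, the fingers measure 114 mm over their backs; the gripper's body (76 mm by 85 mm) begins 54 mm behind the grasp point. The pads swing forward as they close: fully open they stand 13 mm farther back than shut.
Start: joints at [-0.108, 0.477, 0.022, 1.555, -0.011, 1.109, -0.083], TCP at [0.675, 0, 0.231] pointing down, gripper open.
Joint ranges: [-2.96, 2.96], [-0.34, 2.1], [-1.41, 1.46], [0.24, 2.44], [-1.37, 4.51], [0.17, 1.92], [-2.96, 2.96]. Speed limits (rad/s): [2.39, 2.39, 3.14, 3.14, 3.14, 3.14, 3.14].

## Interface

Orientations are given as a unit quaternion [w, x, y, z].
In Python, from station import bot gives the robot as it stands.
- The arm moves only by the tool apply_moves, never from a script. Its argument "deltas" is a list of rows, each a list of 3 entries, a list of its own where there are three numbers: the closure, from 0 (fully open) to 1 (shut), then the shift along the tool's x, y, z in units of 0.2 m (1.0 is 0.2 m), then the turn about the tool's z in units of 2 pi rad (1.0 is 2 pi rad). A call has 1 to 12 rows; each row is the pose to reach, as a shift and turn from the pose commanded when the call began, along the tool's axes at that moment, turning the shorter way round; what a row does not reach only later rows make up. A row lasts 1/10 s, in which the tool goes at most 50 mm and 8.59 degrees, less where a joint would pass 70% of its speed; a pose out of reach is approached as far as the arm can. A call with a number of a shift or a turn outside -1 to 1 is refused whole. A call with a gripper value outside its range is refused whole. The fingers move at their own pace and stop on an object; "squeeze" is the grip in N (left out, the last holds). Time passes only in rows, so rows that repeat a pose let the fingers close. It gives the time, the measured TCP pose, the force, the opening and the grip force at its end, in the units of the state.
- bot.get_obs(): the state, without advancing time (a new reading comes with each control period).
- bot.read_camera(name): name is "scene" or "side" or "wrist"; returns a dict with "color" (480x640x3 uint8, red, green, blue), "intrinsics" (3x3 intrinsics, pixels), "pose" (4x4, takes a point from camera to world coordinates); the wrist camera has in their place "hand_eye" (4x4, takes a point from camera to tool coordinates, whose origin is the TCP and whose axes are the flange's). Camera axes: x right, y down, z forward; pixel columns grow to the right and rows downward; lengths in m; the calibration is good to about 2 mm. A picture is of the moment at which its call begins: read the wrist's pose just before it. There is no depth.
- bot.hand_in(): hands the job in; it is judged then, once.
Trained networks look in a picture, given as the dict that the camera call returned (one of the last four; its "shot" number tells which), for a name from the list of things; names that differ only in an ending like _2 or _b are one class to them, and where a whole thing is asked for, a point or a joint stands for the part that bears it (a point fixed in the world has none). Each returns a list of dicts, best first, with "confidence" (0 to 1); they miss things now and then, are a little off and sometimes report something else, mostly with a low value. They report only what shows in the picture. A call takes as long as a camera call. They do not tell look-alikes from the thing itself.
- bot.look_for(picture, target): "point" ([x, y, z] in m, in world coordinates, good to about 4 mm: the middle of the surface that is visible of it).
The state is a dict: "t": time; "q": joint angles; "joint_vel": joint speeds; "joint_torque": joint torques, N m; "eef_pos": TCP position; "tool_rot": TCP orientation; "contact_force": force on the tool from outside, world axes, zero at the start; "torque": the same for the moment, N m; "gripper_width": opening from 0.0 (shut) to 1.0 (fully open); "grasp_force": force on a finger pad.
Only numpy, scipy, OpenCV 4.12 (cv2) and the standard library are available. Lean on these libraries where they do the work, as an engineer would, in place of code of your own. Each camera call takes 0.05 s, during which the arm holds its last target. There are 200 camera calls.

## Task

Two leftover parts cling to the cork floor of the sloping sheet-metal tray. Take the wooden-handled scraper straight up out of its rest and, with its blade edge, sweep both parts down the tray and over the open lip so that they drop into the steel cup below; do not touch the parts with the robot itself. Then put the scraper down clear of the tray, its stand and the cup, lying on the bench or back in its rest.

Things in the scene. Friction and masses are not known exactly. Their poses are not given: they have to be found in the camera images.
- tray_lip (a point): Middle of the open low edge (lip) of a fixed sheet-aluminium tray, on its cork-lined floor, 105 mm above the bench. Axes: z up; y level, pointing up the tray; x across it. The floor, 80 mm wide and 190 mm long, rises along +y at 0.21 rad (12 deg) to an end wall; side and end walls stand 14 mm above the floor, the lip has none. Friction holds the parts on the slope.
- cup_rim (a point): Centre of the mouth of the steel catch cup under the lip, 94 mm wide inside, rim 93 mm above the bench, 81 mm deep; 34 mm before the lip (y = -34 mm) and 12 mm below it. Axes as the lip's. Cup and tray are fixed on one stand, whose foot plate is 100 mm wide and reaches from 51 mm before this point to 234 mm behind it.
- scraper_grip (a point): Centre of the wooden grip, 54 x 20 x 44 mm, of a loose upright scraper (0.1 to 0.2 kg): x along the blade, y through it, z up. Steel blade 68 wide x 4 thick, its edge 67 mm below this point. Grasp across the 20 mm from above. It stands in a fixed grey slotted rest, 50 mm high, foot 100 x 60 mm, blade 45 mm deep in the slot; nothing holds it upward.
- unit_a_center (a point): Centre of the lower leftover part: a black sleeved motor controller, a flat block 56 x 35 x 18 mm, lying flat on the tray floor nearer the lip, at any yaw (x along its 56 mm, z off the tray floor at the start).
- unit_b_center (a point): Centre of the upper leftover part: a small blue servo, 34 x 13 x 30 mm, standing on the tray floor farther up the slope, at any yaw (z off the tray floor at the start). Between it and the tray's end wall there are at least 35 mm of free floor.
Things that resemble listed ones, but are neither listed nor needed, are in the scene too. There is more than one size of the part that bears scraper_grip; the job needs the larger.

How it is judged:
On the way:
1. the scraper pushes a leftover part ((contact force between scraper and unit_a above 0.05 N or contact force between scraper and unit_b above 0.05 N)).
At the end, for the whole second after the job is handed in: Both parts lie at rest in the steel cup (centres inside its outline and at least 6 mm below its rim); the scraper is at rest with its grip's centre below 90 mm, touching neither tray, stand nor cup (x of unit_a_center in the frame of tray_lip between -0.045 and 0.045 m and y of unit_a_center in the frame of tray_lip between -0.082 and 0.016 m and z of each of unit_a_center, unit_b_center in the frame of tray_lip below -0.018 m and linear speed of each of unit_a, unit_b, scraper below 0.05 m/s and x of unit_b_center in the frame of tray_lip between -0.045 and 0.045 m and y of unit_b_center in the frame of tray_lip between -0.082 and 0.016 m and height (world z) of scraper_grip below 0.09 m and contact force between scraper and tray below 0.02 N and contact force between scraper and stand below 0.02 N).
It fails at once if the robot itself touches a leftover part (contact force between any of the fingers, the arm and unit_a above 0.5 N or contact force between any of the fingers, the arm and unit_b above 0.5 N).
It also fails if it takes over 59 s, if anything falls off the work surface, if the arm or the gripper's body presses on something with over 40 N, if the wrist force passes 120 N, or if a joint passes its speed limit or range.

## Working session

There is one attempt and no reset: what is moved stays moved. The work goes in short steps, Python scripts to look and compute and a tool call to move; the robot and the scene stay as the last step left them, time stands still between calls to the robot, and variables do not carry over. Pictures are saved under pics/ and viewed, at most 13 in all, crops included, and the job is handed in when it is done.

Besides the shell and the picture viewer there is one more tool, called after "Call:" by a JSON object that holds its "method" and its "body", one argument or row to a line. apply_moves: Moves the arm, as the interface text tells. Its arguments: {"type":"object","properties":{"deltas":{"type":"array","items":{"type":"array"}},"squeeze":{"type":"number"}},"required":["deltas"]}

```bash
mkdir -p pics
cat > h.py <<'E'
import numpy as np, cv2
from station import bot
from scipy.spatial.transform import Rotation as R
def save(p,n): cv2.imwrite('pics/'+n,p['color'][:,:,::-1])
def proj(p,X,T=None):
    T=p['pose'] if T is None else T
    c=np.linalg.inv(np.array(T))@np.r_[X,1]; u=np.array(p['intrinsics'])@c[:3]; return u[:2]/u[2]
def ray(p,uv,z,T=None):
    T=np.array(p['pose'] if T is None else T); d=T[:3,:3]@np.linalg.inv(np.array(p['intrinsics']))@np.r_[uv,1]; o=T[:3,3]
    return o+d*(z-o[2])/d[2]
E
python3 - <<'E'
from h import *
o=bot.get_obs(); print(o['t'],o['eef_pos'],o['tool_rot'],o['contact_force'])
for c in ('scene','side'):
    p=bot.read_camera(c); save(p,c+'0.png')
    print(c,np.round(p['pose'],3).tolist(),np.round(p['intrinsics'],1).tolist())
    for t in ('tray_lip','cup_rim','scraper_grip','unit_a_center','unit_b_center'):
        for d in bot.look_for(p,t): print(t,np.round(d['point'],3),round(d['confidence'],2),proj(p,d['point']).round())
E
```

```text
0.0 [6.74404713e-01 2.75323127e-06 2.30314484e-01] [-6.08013583e-04  7.07099551e-01  7.07113410e-01 -6.93936930e-04] [ 0.34580338 -0.75917728 -0.32777829]
scene [[0.751, -0.464, 0.469, 0.023], [-0.66, -0.53, 0.532, -0.531], [0.001, -0.71, -0.705, 0.799], [0.0, 0.0, 0.0, 1.0]] [[539.4, 0.0, 319.7], [0.0, 539.4, 236.0], [0.0, 0.0, 1.0]]
tray_lip [0.429 0.133 0.033] 0.63 [253. 238.]
cup_rim [0.431 0.132 0.036] 0.9 [254. 236.]
scraper_grip [ 0.429 -0.226  0.09 ] 0.85 [385. 333.]
scraper_grip [ 0.508 -0.322  0.055] 0.8 [460. 356.]
unit_a_center [0.444 0.171 0.132] 0.85 [243. 187.]
unit_b_center [0.445 0.241 0.147] 0.48 [222. 164.]
side [[-0.866, -0.222, 0.448, -0.142], [-0.5, 0.425, -0.755, 1.034], [-0.023, -0.878, -0.479, 0.797], [0.0, 0.0, 0.0, 1.0]] [[619.2, 0.0, 321.0], [0.0, 619.2, 239.1], [0.0, 0.0, 1.0]]
tray_lip [0.425 0.182 0.07 ] 0.97 [297. 314.]
cup_rim [0.425 0.18  0.072] 0.59 [297. 313.]
scraper_grip [ 0.437 -0.212  0.073] 0.76 [376. 230.]
scraper_grip [ 0.521 -0.314  0.033] 0.7 [364. 221.]
unit_a_center [0.438 0.192 0.131] 0.72 [287. 289.]
unit_b_center [0.444 0.249 0.152] 0.4 [268. 294.]
```

View pics/scene0.png

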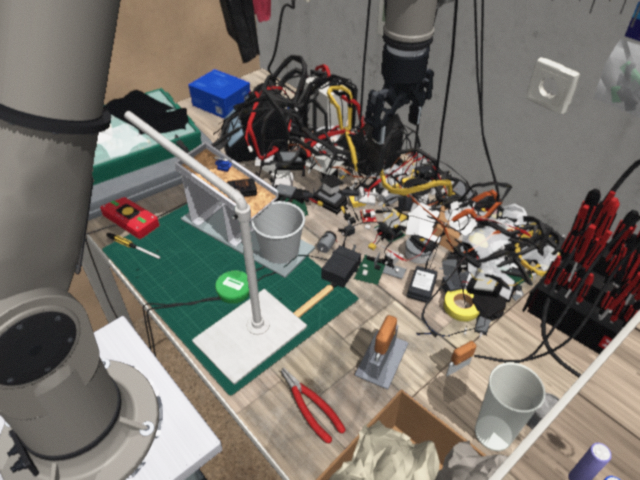

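View pics/side0.png

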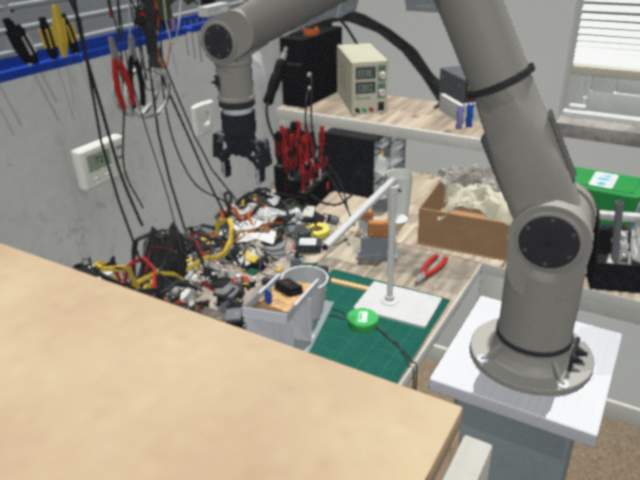

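The pictures show the tray and cup at about (240,200) in scene, and a lamp post at (258,325) whose arm reaches over towards (128,118). The possible scrapers are the one in the grey rest at (385,333) and a smaller one at (462,355). I choose (385,333), which is larger and stands in the slotted rest, and check it in a close crop.

Run:
```python
from h import *
a=cv2.imread('pics/scene0.png'); b=cv2.imread('pics/side0.png')
def c(i,x,y,w,h,W,H): return cv2.resize(i[y:y+h,x:x+w],(W,H),interpolation=cv2.INTER_CUBIC)
top=np.hstack([c(a,170,130,140,140,400,400),c(b,230,240,112,112,400,400)])
bot_=np.hstack([c(a,340,300,160,80,400,200),c(b,330,190,100,50,400,200)])
cv2.imwrite('pics/crop1.png',np.vstack([top,bot_]))
```

```text
(no output)
```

View pics/crop1.png

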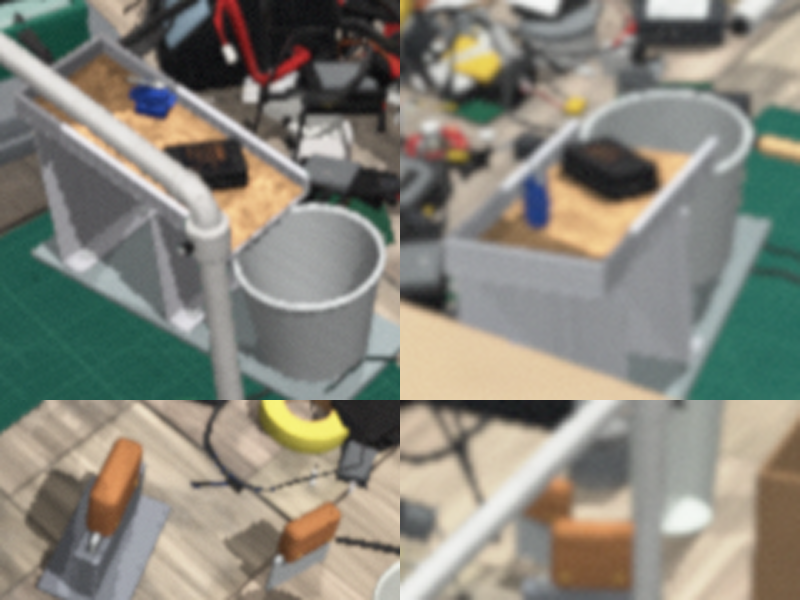

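Left bottom panel: the scraper in the rest at (385,333) is clearly the larger one. The tray holds the black unit near the lip and the blue servo higher up, and the lamp arm runs in front of it. I'll fit the tray pose and triangulate the lamp and scraper.

Run:
```python
from h import *
from scipy.optimize import least_squares as LS
s=bot.read_camera('scene'); d=bot.read_camera('side')
def tri(us,ud):
    f=lambda X: np.r_[proj(s,X)-us,proj(d,X)-ud]
    r=LS(f,[.45,.1,.1]); return r.x.round(3),r.fun.round(1)
cs=lambda x,y:(170+x/2.857,130+y/2.857); cd=lambda x,y:(230+(x-400)/3.571,240+y/3.571)
print('lamp base',tri((258,325),(390,298)),'elbow',tri((243,200),(401,178)),'end',tri((128,118),(330,245)))
sa=.21
def tp(q,x,l,h): # across, along floor, above
    c,n=np.cos(q[2]),np.sin(q[2]); y=l*np.cos(sa)-h*np.sin(sa); z=.105+l*np.sin(sa)+h*np.cos(sa)
    return np.array([q[0]+c*x-n*y,q[1]+n*x+c*y,z])
P=[(s,cs(22,95),(-.041,.191,.014)),(s,cs(103,42),(.041,.191,.014)),(s,cs(307,180),(.041,0,.014)),
(d,cd(447,240),(.041,.191,.014)),(d,cd(605,265),(-.041,.191,.014)),(d,cd(715,140),(-.041,0,.014)),(d,cd(578,125),(.041,0,.014))]
def f(q):
    e=[proj(p,tp(q,*x))-u for p,u,x in P]
    for p,(l,r) in ((s,(cs(237,262),cs(385,255))),(d,(cd(583,130),cd(752,130)))):
        c,n=np.cos(q[2]),np.sin(q[2]); X=np.array([q[0]+n*.034,q[1]-c*.034,.093])
        e.append(proj(p,X)-np.add(l,r)/2)
    return np.ravel(e)
r=LS(f,[.43,.15,-.1]); print('lip',r.x.round(4),np.degrees(r.x[2])); print(f(r.x).reshape(-1,2).round(1).tolist())
np.save('tray.npy',r.x)
print('scraper top ends', tri((340+125/2.5,300+42/2.5),(330+232/4,190+122/4)))
```

```text
lamp base (array([ 0.317, -0.034,  0.014]), array([ 0.1, -0.1,  0.1,  0.1])) elbow (array([ 0.312, -0.04 ,  0.309]), array([-1.6,  2.4, -3.2, -2.7])) end (array([0.298, 0.266, 0.303]), array([ 0. , -0.1,  0.1,  0. ]))
lip [0.4552 0.1216 0.2291] 13.12628369702909
[[-1.8, -0.9], [-0.6, -2.1], [0.6, -1.0], [1.0, -1.2], [-0.5, -1.3], [0.2, -1.7], [1.1, -2.8], [-0.8, -0.8], [-0.3, 1.2]]
scraper top ends (array([ 0.433, -0.224,  0.113]), array([-3.6,  5.2, -7.9, -6.3]))
```

Run:
```python
from h import *
p=bot.read_camera('wrist'); print(np.round(p['hand_eye'],3).tolist(),np.round(p['intrinsics'],0).tolist())
q=np.load('tray.npy');c,n=np.cos(q[2]),np.sin(q[2])
for name,X in (('a',(.441,.181,.13)),('b',(.4445,.245,.15))):
    v=np.array(X[:2])-q[:2]; print(name,c*v[0]+n*v[1],-n*v[0]+c*v[1])
```

```text
[[0.0, -0.959, -0.282, 0.071], [1.0, 0.0, -0.001, -0.0], [0.001, -0.282, 0.959, -0.142], [0.0, 0.0, 0.0, 1.0]] [[336.0, 0.0, 321.0], [0.0, 336.0, 240.0], [0.0, 0.0, 1.0]]
a -0.00036154356126772737 0.061108663670512806
b 0.017581285334811216 0.1226416214346739
```

Call:
{"method": "apply_moves", "body": {
  "deltas": [
    [0,[0.75,-1.0,-0.4],0],
    [0,[0.75,-1.0,-0.4],0],
    [0,[0.75,-1.0,-0.4],0],
    [0,[0.75,-1.0,-0.4],0],
    [0,[0.75,-1.0,-0.4],0],
    [0,[0.75,-1.0,-0.4],0],
    [0,[0.75,-1.0,-0.4],0],
    [0,[0.75,-1.0,-0.4],0],
    [0,[0.75,-1.0,-0.4],0],
    [0,[0.75,-1.0,-0.4],0]
  ]
}}

```text
t: 1.75
eef_pos: [0.4758, 0.1487, 0.3105]
tool_rot: [-0.0, 0.708, 0.706, -0.001]
contact_force: [-0.1, 0.1, 0.7]
gripper_width: 0.999
grasp_force: 0.0
```

```bash
cat >> h.py <<'E'
def wrist():
    o=bot.get_obs(); T=np.eye(4); w=o['tool_rot']; T[:3,:3]=R.from_quat([w[1],w[2],w[3],w[0]]).as_matrix(); T[:3,3]=o['eef_pos']
    p=bot.read_camera('wrist'); p['T']=T@np.array(p['hand_eye']); return o,p
E
python3 - <<'E'
from h import *
o,p=wrist(); save(p,'w1.png'); print(o['eef_pos'],o['q'])
for t in ('tray_lip','unit_a_center','unit_b_center','cup_rim'):
    for d in bot.look_for(p,t): print(t,np.round(d['point'],3),d['confidence'],proj(p,d['point'],p['T']).round())
q=np.load('tray.npy');c,n=np.cos(q[2]),np.sin(q[2])
def tp(x,l,h):
    y=l*np.cos(.21)-h*np.sin(.21); return np.array([q[0]+c*x-n*y,q[1]+n*x+c*y,.105+l*np.sin(.21)+h*np.cos(.21)])
im=cv2.imread('pics/w1.png')
for x,l in ((-.04,0),(.04,0),(.04,.19),(-.04,.19)): cv2.drawMarker(im,tuple(int(v) for v in proj(p,tp(x,l,0),p['T'])),(0,255,0),0,10,1)
cv2.imwrite('pics/w1m.png',im)
E
```

```text
[0.47583449 0.14867668 0.31051316] [-0.35437386  0.11739946 -0.08084024  1.86141435  0.01048169  1.16448587
 -0.44139166]
tray_lip [0.464 0.076 0.046] 0.88 [312. 258.]
unit_a_center [0.443 0.184 0.134] 0.74 [286. 181.]
unit_b_center [0.45  0.249 0.154] 0.87 [290. 105.]
cup_rim [0.466 0.073 0.043] 0.68 [314. 259.]
```

View pics/w1m.png

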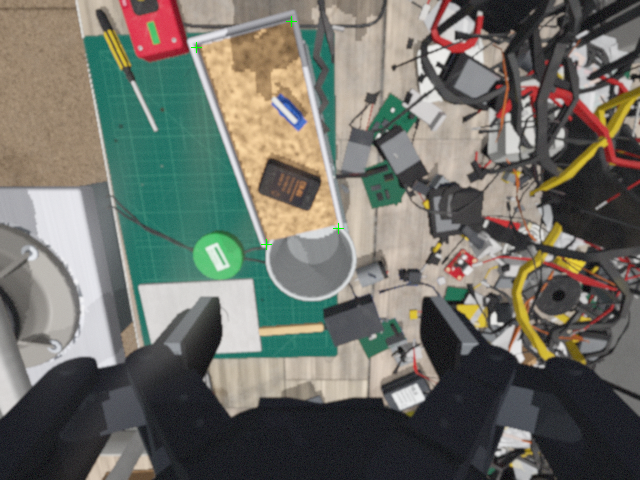

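Run:
```python
import cv2
im=cv2.imread('pics/w1.png')[5:265,180:380]; cv2.imwrite('pics/crop2.png',cv2.resize(im,(460,598),interpolation=cv2.INTER_CUBIC))
```

```text
(no output)
```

View pics/crop2.png

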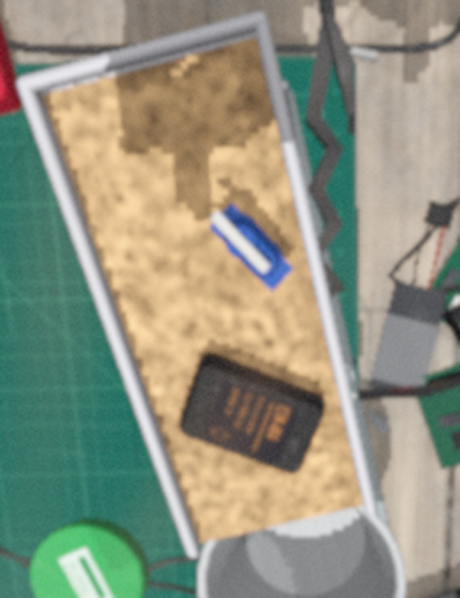

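```bash
cat >> h.py <<'E'
def tpt(q,x,l,h):
    c,n=np.cos(q[2]),np.sin(q[2]); y=l*np.cos(.21)-h*np.sin(.21); return np.array([q[0]+c*x-n*y,q[1]+n*x+c*y,.105+l*np.sin(.21)+h*np.cos(.21)])
E
python3 - <<'E'
from h import *
from scipy.optimize import least_squares as LS
o,p=wrist(); q0=np.load('tray.npy')
P=[((267,239.8),(-.04,0,0)),((340,224.6),(.04,0,0)),((200.4,45.4),(-.04,.19,0)),((292,22.4),(.04,.19,0))]
f=lambda q:np.ravel([proj(p,tpt(q,*x),p['T'])-u for u,x in P])
r=LS(f,q0); print(q0,r.x,r.fun.round(1)); np.save('tray2.npy',r.x)
q=r.x
def inv(u,h):
    g=lambda v:proj(p,tpt(q,v[0],v[1],h),p['T'])-u
    return LS(g,[0,.1]).x.round(4)
k=lambda x,y:(180+x/2.3,5+y/2.3)
for pt in ((210,215),(235,205),(290,265),(272,288)): print('b',inv(k(*pt),.03))
for pt in ((207,353),(322,400),(297,470),(182,428)): print('a',inv(k(*pt),.018))
E
```

```text
[0.45522976 0.1215701  0.22909687] [0.45600337 0.12434454 0.22832116] [ 0.5  3.1 -0.2  2.1 -1.8 -0.3  1.5 -2.8]
b [0.0091 0.14  ]
b [0.0184 0.1411]
b [0.0321 0.1176]
b [0.0238 0.1113]
a [-0.0078  0.0914]
a [0.0317 0.0622]
a [0.0145 0.0348]
a [-0.0267  0.0642]
```

Call:
{"method": "apply_moves", "body": {
  "deltas": [
    [0,[-1.0,0,0],0],
    [0,[-1.0,0,0],0],
    [0,[-1.0,0,0],0],
    [0,[-1.0,0,0],0],
    [0,[-1.0,0,0],0]
  ]
}}

```text
t: 2.55
eef_pos: [0.4743, -0.0576, 0.3115]
tool_rot: [0.001, 0.711, 0.703, -0.001]
contact_force: [0.8, 0.0, -0.4]
gripper_width: 0.999
grasp_force: 0.0
```

Call:
{"method": "apply_moves", "body": {
  "deltas": [
    [0,[-0.9,-0.2,-0.2],0],
    [0,[-0.9,-0.2,0.2],0],
    [0,[-0.9,-0.2,0.2],0],
    [0,[-0.9,-0.2,0.2],0],
    [0,[-0.9,-0.2,0.2],0],
    [0,[-0.9,-0.2,0.2],0],
    [0,[-0.9,-0.2,0.2],0],
    [0,[-0.9,-0.2,0.2],0]
  ]
}}

```text
t: 3.35
eef_pos: [0.436, -0.2285, 0.2718]
tool_rot: [0.0, 0.706, 0.708, 0.0]
contact_force: [0.2, -1.2, 0.5]
gripper_width: 0.998
grasp_force: 0.0
```

Run:
```python
from h import *
o,p=wrist(); save(p,'w2.png'); print(o['t'],o['eef_pos'],o['q'])
for d in bot.look_for(p,'scraper_grip'): print(np.round(d['point'],3),d['confidence'],proj(p,d['point'],p['T']).round())
u=proj(p,[.433,-.222,.09],p['T']).astype(int); print(u)
x0,y0=max(0,u[0]-100),max(0,u[1]-75)
cv2.imwrite('pics/crop3.png',cv2.resize(cv2.imread('pics/w2.png')[y0:y0+150,x0:x0+200],(800,600),interpolation=cv2.INTER_CUBIC)); print(x0,y0)
```

```text
3.35 [ 0.43599984 -0.22851718  0.27175086] [ 0.11513165  0.12824637  0.26691098  1.94778204 -0.03906142  1.06950637
  0.40154   ]
[ 0.516 -0.314  0.057] 0.91 [391. 283.]
[ 0.435 -0.217  0.09 ] 0.84 [320. 205.]
[318 210]
218 135
```

View pics/crop3.png

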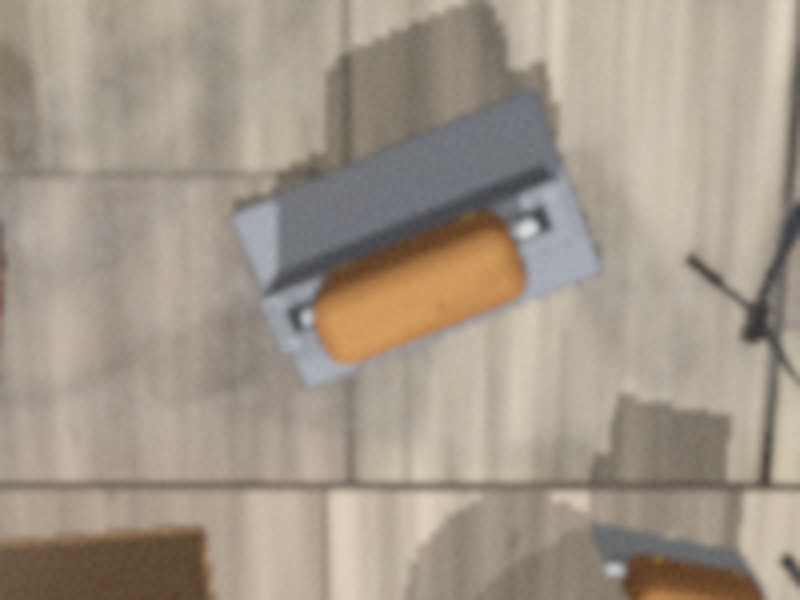

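Run:
```python
from h import *
o,p=wrist(); k=lambda x,y:(218+x/4,135+y/4)
A=ray(p,k(300,315),.052,p['T']);B=ray(p,k(535,222),.052,p['T']);print(A,B,(A+B)/2,np.linalg.norm(B-A),np.degrees(np.arctan2(*(B-A)[[1,0]])))
im=p['color'];hsv=cv2.cvtColor(im,cv2.COLOR_RGB2HSV);m=cv2.inRange(hsv,(5,110,70),(22,255,255));m[:140]=0;m[230:]=0;m[:,:290]=0;m[:,355:]=0
c=max(cv2.findContours(m,0,1)[0],key=cv2.contourArea);r=cv2.minAreaRect(c);print(r)
bx=cv2.boxPoints(r); print([ray(p,b,.094,p['T'])[:2].round(4).tolist() for b in bx], ray(p,r[0],.094,p['T']).round(4),ray(p,r[0],.085,p['T']).round(4))
```

```text
[ 0.40499729 -0.23406126  0.052     ] [ 0.46865783 -0.20845123  0.052     ] [ 0.43682756 -0.22125625  0.052     ] 0.06861878976845236 21.91445584870483
((321.8448486328125, 205.86209106445312), (23.026220321655273, 52.92317199707031), 68.1985855102539)
[[0.4087, -0.2166], [0.4555, -0.1977], [0.4642, -0.2181], [0.4166, -0.2377]] [ 0.4364 -0.2174  0.094 ] [ 0.4365 -0.219   0.085 ]
```

Call:
{"method": "apply_moves", "body": {
  "deltas": [
    [0,[0.04,0.005,0.4],0.189],
    [0,[0.04,0.005,0.7],0.189],
    [0,[0.04,0.005,0.7],0.189],
    [0,[0.04,0.005,0.7],0.189],
    [0,[0.04,0.005,0.7],0.189],
    [0,[0.04,0.005,0.7],0.189],
    [0,[0.04,0.005,0.7],0.189],
    [0,[0.04,0.005,0.7],0.189],
    [0,[0.04,0.005,0.7],0.189],
    [0,[0.04,0.005,0.7],0.189],
    [0,[0.04,0.005,0.7],0.189]
  ]
}}

```text
t: 4.6
eef_pos: [0.4362, -0.2218, 0.1314]
tool_rot: [0.0, 0.981, 0.192, 0.0]
contact_force: [0.9, 0.7, -0.0]
gripper_width: 1.001
grasp_force: 0.0
```

```bash
cat >> h.py <<'E'
def st():
    o=bot.get_obs(); w=o['tool_rot']; M=R.from_quat([w[1],w[2],w[3],w[0]]).as_matrix()
    print(round(o['t'],2),'eef',np.round(o['eef_pos'],4),'ydir',round(np.degrees(np.arctan2(M[1,1],M[0,1])),2),'z',M[:,2].round(3),'F',np.round(o['contact_force'],1),'w',round(float(o['gripper_width']),3),'gf',np.round(o['grasp_force'],1),'q7',round(o['q'][6],2)); return o,M
E
python3 - <<'E'
from h import *
o,M=st(); print(M.T@(np.array([.4367,-.2205,.060])-o['eef_pos'])/.2)
o,p=wrist(); m=cv2.inRange(cv2.cvtColor(p['color'],cv2.COLOR_RGB2HSV),(5,110,70),(22,255,255))
for c in cv2.findContours(m,0,1)[0]:
    if cv2.contourArea(c)>300: r=cv2.minAreaRect(c); print(r,ray(p,r[0],.09,p['T']).round(4),[ray(p,b,.094,p['T'])[:2].round(4).tolist() for b in cv2.boxPoints(r)])
for d in bot.look_for(p,'scraper_grip'): print(np.round(d['point'],3),d['confidence'])
E
```

```text
4.6 eef [ 0.4362 -0.2218  0.1314] ydir -67.86 z [ 0.  0. -1.] F [ 0.9  0.7 -0. ] w 1.001 gf 0.0 q7 -0.63
[ 0.00470296 -0.00526282  0.35702072]
((522.7735595703125, 441.2925109863281), (38.73567199707031, 17.994230270385742), 15.945395469665527) [ 0.3707 -0.3991  0.09  ] [[0.3657, -0.383], [0.3796, -0.3784], [0.3813, -0.4063], [0.3673, -0.4114]]
((404.27587890625, 375.3103332519531), (64.62196350097656, 69.07865905761719), 21.80141258239746) [ 0.3883 -0.2996  0.09  ] [[0.3667, -0.2786], [0.4152, -0.2738], [0.414, -0.3154], [0.3641, -0.323]]
((319.6277770996094, 258.0401916503906), (96.22344970703125, 31.792041778564453), 89.02897644042969) [ 0.4419 -0.219   0.09  ] [[0.4653, -0.1998], [0.472, -0.2156], [0.4193, -0.2389], [0.4119, -0.2216]]
((505.8006286621094, 187.67422485351562), (38.32607650756836, 72.06268310546875), 40.10091018676758) [ 0.5176 -0.2974  0.09  ] [[0.5025, -0.2806], [0.5366, -0.2886], [0.5316, -0.3094], [0.4965, -0.3022]]
[ 0.441 -0.219  0.092] 0.73
[ 0.517 -0.312  0.054] 0.61
```

Call:
{"method": "apply_moves", "body": {
  "deltas": [
    [0,[0.007,-0.005,0.12],0],
    [0,[0.007,-0.005,0.24],0],
    [0,[0.007,-0.005,0.32],0],
    [0,[0.007,-0.005,0.36],0],
    [0,[0.007,-0.005,0.36],0],
    [1,[0.007,-0.005,0.36],0],
    [1,[0.007,-0.005,0.36],0],
    [1,[0.007,-0.005,0.36],0],
    [1,[0.007,-0.005,0.36],0],
    [1,[0.007,-0.005,0.36],0],
    [1,[0.007,-0.005,0.36],0],
    [1,[0.007,-0.005,0.36],0]
  ],
  "squeeze": 70
}}

```text
t: 5.9
eef_pos: [0.4373, -0.2206, 0.0598]
tool_rot: [0.0, 0.982, 0.19, 0.0]
contact_force: [-1.4, 0.5, 5.8]
gripper_width: 0.226
grasp_force: 68.5
```

```bash
python3 -c "
from h import *
st()"
```

```text
5.9 eef [ 0.4373 -0.2206  0.0598] ydir -68.04 z [ 0.001  0.    -1.   ] F [-1.4  0.5  5.8] w 0.226 gf 68.5 q7 -0.55
```

Call:
{"method": "apply_moves", "body": {
  "deltas": [
    [1,[0,0,-0.1],0],
    [1,[0,0,-0.2],0],
    [1,[0,0,-0.3],0],
    [1,[0,0,-0.5],0],
    [1,[0,0,-0.7],0],
    [1,[0,0,-0.9],0],
    [1,[0,0,-1.0],0],
    [1,[0,0,-1.0],0],
    [1,[0,0,-1.0],0]
  ]
}}

```text
t: 6.8
eef_pos: [0.4365, -0.2202, 0.2587]
tool_rot: [-0.0, 0.982, 0.191, -0.0]
contact_force: [-0.8, 0.5, -2.6]
gripper_width: 0.223
grasp_force: 69.1
```

Run:
```python
from h import *
o,M=st(); o,p=wrist(); save(p,'w3.png'); cv2.imwrite('pics/crop4.png',cv2.resize(p['color'][130:480,145:495,::-1],(600,600)))
```

```text
6.8 eef [ 0.4365 -0.2202  0.2587] ydir -68.02 z [-0.     0.001 -1.   ] F [-0.8  0.5 -2.6] w 0.223 gf 69.1 q7 -0.75
```

View pics/crop4.png

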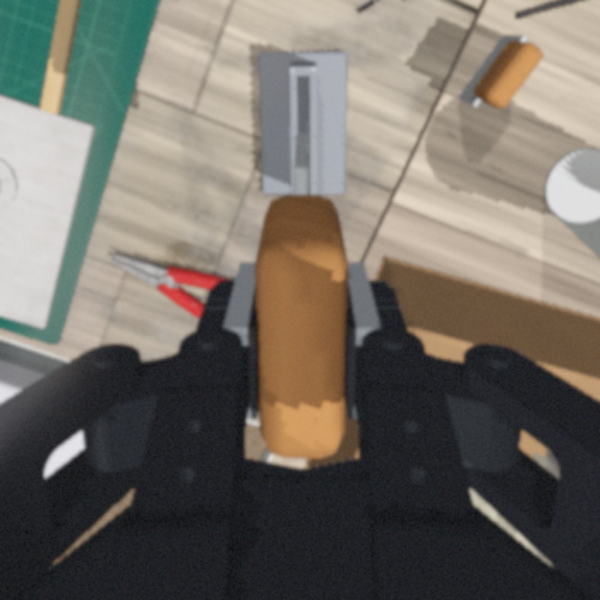

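The scraper is held square between the fingers, and the empty rest is visible at crop (303,125). Now I carry it over past the lamp to the tray.

Call:
{"method": "apply_moves", "body": {
  "deltas": [
    [1,[0.1,-0.1,-0.25],0],
    [1,[0.25,-0.3,-0.25],0],
    [1,[0.4,-0.5,-0.25],0],
    [1,[0.535,-0.7,-0.25],0],
    [1,[0.535,-0.81,-0.25],0],
    [1,[0.535,-0.81,-0.25],0]
  ]
}}

```text
t: 7.45
eef_pos: [0.4742, -0.026, 0.307]
tool_rot: [-0.001, 0.981, 0.194, -0.002]
contact_force: [0.5, 0.4, -1.3]
gripper_width: 0.222
grasp_force: 69.2
```

Call:
{"method": "apply_moves", "body": {
  "deltas": [
    [1,[0.06,-0.2,0],0.01],
    [1,[0.12,-0.4,0],0.0247],
    [1,[0.2,-0.65,0],0.0247],
    [1,[0.27,-0.86,0],0.0247],
    [1,[0.27,-0.86,0],0.0247],
    [1,[0.27,-0.86,0],0.0247],
    [1,[0.27,-0.86,0],0.0247]
  ]
}}

```text
t: 8.15
eef_pos: [0.4613, 0.1475, 0.3082]
tool_rot: [0.001, 0.994, 0.113, -0.001]
contact_force: [-0.5, -0.2, -1.6]
gripper_width: 0.226
grasp_force: 69.2
```

Run:
```python
from h import *
o,M=st(); print(M.T@(np.array([.4191,.2798,.245])-o['eef_pos'])/.2, -76.9)
o,p=wrist()
for t in ('unit_a_center','unit_b_center'):
    for d in bot.look_for(p,t): print(t,np.round(d['point'],3),d['confidence'])
```

```text
8.15 eef [0.4613 0.1475 0.3082] ydir -77.07 z [-0.002 -0.002 -1.   ] F [-0.5 -0.2 -1.6] w 0.226 gf 69.2 q7 -1.76
[-0.05705721 -0.69253936  0.31540523] -76.9
unit_a_center [0.452 0.246 0.152] 0.73
unit_a_center [0.444 0.179 0.134] 0.7
unit_b_center [0.455 0.244 0.154] 0.58
```

Call:
{"method": "apply_moves", "body": {
  "deltas": [
    [1,[-0.02,-0.2,0],0],
    [1,[-0.04,-0.4,0],0],
    [1,[-0.057,-0.6,0.1],0],
    [1,[-0.057,-0.69,0.2],0],
    [1,[-0.057,-0.69,0.315],0],
    [1,[-0.057,-0.69,0.315],0],
    [1,[-0.057,-0.69,0.315],0],
    [1,[-0.057,-0.69,0.315],0]
  ]
}}

```text
t: 9.1
eef_pos: [0.4202, 0.2808, 0.2477]
tool_rot: [-0.001, 0.994, 0.113, 0.001]
contact_force: [1.0, -0.7, -1.8]
gripper_width: 0.227
grasp_force: 69.2
```

Run:
```python
from h import *
st(); o,p=wrist(); save(p,'w4.png'); s=bot.read_camera('side'); save(s,'s4.png')
T=p['T']; im=p['color'][:,:,::-1].copy(); q=np.array([.4556,.123,.2287])
for x,l in ((-.04,.1),(.04,.1),(.04,.19),(-.04,.19)): cv2.drawMarker(im,tuple(int(v) for v in proj(p,tpt(q,x,l,0),T)),(0,255,0),0,10,1)
b=s['color'][170:390,180:400,::-1]
cv2.imwrite('pics/v4.png',np.hstack([cv2.resize(im[80:380,170:470],(400,400)),cv2.resize(b,(400,400))]))
```

```text
9.1 eef [0.4202 0.2808 0.2477] ydir -77.04 z [ 0.002  0.001 -1.   ] F [ 1.  -0.7 -1.8] w 0.227 gf 69.2 q7 -2.04
```

View pics/v4.png

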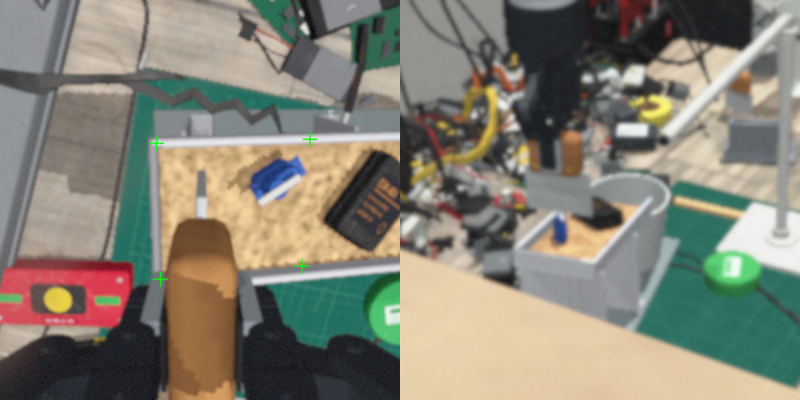

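The blade hangs between the end wall (crop column 158) and the servo (column 250), centred across the tray. Now I lower it.

Call:
{"method": "apply_moves", "body": {
  "deltas": [
    [1,[-0.005,0,0.06],0],
    [1,[-0.005,0,0.12],0],
    [1,[-0.005,0,0.18],0],
    [1,[-0.005,0,0.22],0],
    [1,[-0.005,0,0.22],0],
    [1,[-0.005,0,0.22],0],
    [1,[-0.005,0,0.22],0]
  ]
}}

```text
t: 9.9
eef_pos: [0.4184, 0.2813, 0.2027]
tool_rot: [-0.0, 0.994, 0.114, 0.0]
contact_force: [0.1, -0.3, -0.6]
gripper_width: 0.224
grasp_force: 69.2
```

Call:
{"method": "apply_moves", "body": {
  "deltas": [
    [1,[0,0,0.01],0],
    [1,[0,0,0.01],0],
    [1,[0,0,0.01],0]
  ]
}}

```text
t: 10.2
eef_pos: [0.4181, 0.2811, 0.2004]
tool_rot: [-0.0, 0.994, 0.114, 0.0]
contact_force: [0.6, -0.4, -2.3]
gripper_width: 0.223
grasp_force: 69.2
```

Call:
{"method": "apply_moves", "body": {
  "deltas": [
    [1,[0,0,0.01],0],
    [1,[0,0,0.01],0],
    [1,[0,0,0.01],0]
  ]
}}

```text
t: 10.5
eef_pos: [0.418, 0.281, 0.1982]
tool_rot: [0.0, 0.994, 0.114, -0.0]
contact_force: [0.3, 0.1, -1.1]
gripper_width: 0.226
grasp_force: 69.2
```

Call:
{"method": "apply_moves", "body": {
  "deltas": [
    [1,[0,0,0.01],0],
    [1,[0,0,0.01],0],
    [1,[0,0,0.01],0]
  ]
}}

```text
t: 10.8
eef_pos: [0.418, 0.281, 0.1962]
tool_rot: [0.0, 0.994, 0.114, -0.0]
contact_force: [0.5, 0.9, -2.0]
gripper_width: 0.227
grasp_force: 69.2
```

Call:
{"method": "apply_moves", "body": {
  "deltas": [
    [1,[0,0,0.005],0],
    [1,[0,0,0.005],0],
    [1,[0,0,0.005],0]
  ]
}}

```text
t: 11.1
eef_pos: [0.4181, 0.2811, 0.1953]
tool_rot: [0.0, 0.994, 0.114, 0.0]
contact_force: [0.2, -1.1, -1.9]
gripper_width: 0.223
grasp_force: 69.2
```

Call:
{"method": "apply_moves", "body": {
  "deltas": [
    [1,[0,0,0.005],0],
    [1,[0,0,0.005],0],
    [1,[0,0,0.005],0]
  ]
}}

```text
t: 11.4
eef_pos: [0.4181, 0.2811, 0.1943]
tool_rot: [0.0, 0.994, 0.114, -0.0]
contact_force: [0.7, -0.6, -1.7]
gripper_width: 0.221
grasp_force: 69.2
```

Call:
{"method": "apply_moves", "body": {
  "deltas": [
    [1,[0,0,0.005],0],
    [1,[0,0,0.005],0],
    [1,[0,0,0.005],0]
  ]
}}

```text
t: 11.7
eef_pos: [0.4182, 0.2811, 0.1935]
tool_rot: [-0.0, 0.994, 0.114, 0.0]
contact_force: [-0.3, -0.6, 0.9]
gripper_width: 0.226
grasp_force: 69.7
```

Call:
{"method": "apply_moves", "body": {
  "deltas": [
    [1,[0,0,0.005],0],
    [1,[0,0,0.005],0],
    [1,[0,0,0.005],0]
  ]
}}

```text
t: 12.0
eef_pos: [0.4183, 0.2812, 0.1934]
tool_rot: [-0.0, 0.994, 0.114, 0.0]
contact_force: [-2.5, -1.1, 8.4]
gripper_width: 0.226
grasp_force: 70.9
```

Call:
{"method": "apply_moves", "body": {
  "deltas": [
    [1,[0,0,-0.01],0],
    [1,[0,0.03,-0.004],0],
    [1,[0,0.07,0.005],0],
    [1,[0,0.11,0.013],0],
    [1,[0,0.15,0.022],0],
    [1,[0,0.19,0.0305],0],
    [1,[0,0.23,0.039],0],
    [1,[0,0.27,0.0475],0],
    [1,[0,0.31,0.056],0],
    [1,[0,0.35,0.0645],0],
    [1,[0,0.35,0.0645],0],
    [1,[0,0.35,0.0645],0]
  ]
}}

```text
t: 13.2
eef_pos: [0.4339, 0.2128, 0.1794]
tool_rot: [-0.0, 0.994, 0.114, -0.0]
contact_force: [0.2, -0.4, -1.3]
gripper_width: 0.226
grasp_force: 69.1
```

Run:
```python
from h import *
st(); o,p=wrist(); s=bot.read_camera('side')
b=s['color'][170:390,180:400,::-1]
cv2.imwrite('pics/v5.png',np.hstack([cv2.resize(p['color'][80:380,170:470,::-1],(400,400)),cv2.resize(b,(400,400))]))
```

```text
13.2 eef [0.4339 0.2128 0.1794] ydir -76.95 z [-0.  0. -1.] F [ 0.2 -0.4 -1.3] w 0.226 gf 69.1 q7 -1.9
```

View pics/v5.png

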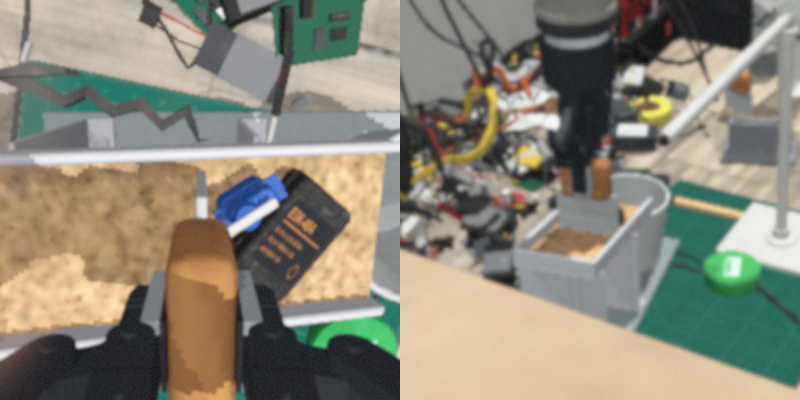

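Both parts are travelling ahead of the blade: the servo is at crop (250,205) against the controller at (300,235). I continue slowly.

Call:
{"method": "apply_moves", "body": {
  "deltas": [
    [1,[0,0.03,0.0065],0],
    [1,[0,0.06,0.013],0],
    [1,[0,0.09,0.019],0],
    [1,[0,0.12,0.0255],0],
    [1,[0,0.15,0.032],0],
    [1,[0,0.18,0.0385],0],
    [1,[0,0.21,0.045],0],
    [1,[0,0.24,0.051],0],
    [1,[0,0.27,0.0575],0],
    [1,[0,0.3,0.064],0],
    [1,[0,0.33,0.07],0],
    [1,[0,0.33,0.07],0]
  ]
}}

```text
t: 14.5
eef_pos: [0.4489, 0.1475, 0.1652]
tool_rot: [0.0, 0.994, 0.113, -0.0]
contact_force: [0.8, 0.2, -1.4]
gripper_width: 0.224
grasp_force: 69.1
```

Run:
```python
from h import *
st(); o,p=wrist(); save(p,'w6.png'); s=bot.read_camera('scene')
b=s['color'][130:280,170:320,::-1]
cv2.imwrite('pics/v6.png',np.hstack([cv2.resize(p['color'][80:380,170:470,::-1],(400,400)),cv2.resize(b,(400,400))]))
```

```text
14.5 eef [0.4489 0.1475 0.1652] ydir -77.02 z [-0.    -0.001 -1.   ] F [ 0.8  0.2 -1.4] w 0.224 gf 69.1 q7 -1.75
```

View pics/v6.png

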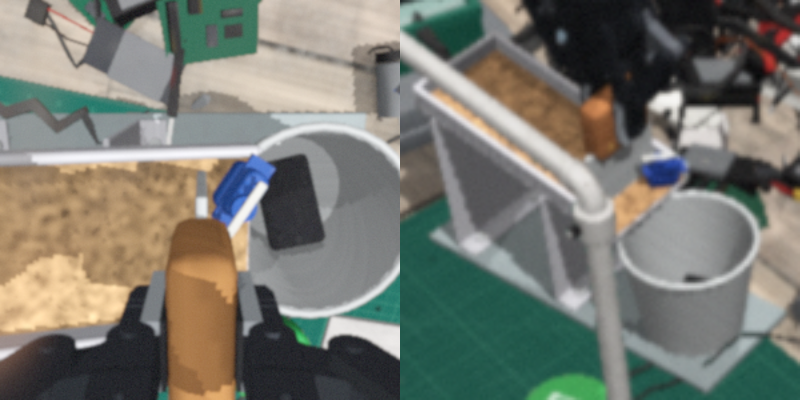

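Call:
{"method": "apply_moves", "body": {
  "deltas": [
    [1,[-0.005,0.07,0.013],0],
    [1,[-0.01,0.16,0.024],0],
    [1,[-0.01,0.23,0.024],0],
    [1,[-0.01,0.23,0.024],0],
    [1,[-0.01,0.23,0.024],0],
    [1,[-0.01,0.23,0.024],0],
    [1,[-0.01,0.23,-0.2],0],
    [1,[-0.01,0.23,-0.4],0],
    [1,[-0.01,0.23,-0.6],0],
    [1,[-0.01,0.23,-0.75],0],
    [1,[-0.01,0.23,-0.75],0],
    [1,[-0.01,0.23,-0.75],0]
  ]
}}

```text
t: 15.8
eef_pos: [0.4571, 0.1041, 0.3155]
tool_rot: [-0.0, 0.993, 0.114, 0.0]
contact_force: [0.2, 0.4, -2.5]
gripper_width: 0.224
grasp_force: 69.2
```

Run:
```python
from h import *
st(); o,p=wrist(); save(p,'w7.png'); s=bot.read_camera('side')
b=s['color'][170:390,180:400,::-1]
cv2.imwrite('pics/v7.png',np.hstack([cv2.resize(p['color'][80:380,170:470,::-1],(400,400)),cv2.resize(b,(400,400))]))
for t in ('unit_a_center','unit_b_center'):
    for d in bot.look_for(p,t): print(t,np.round(d['point'],3),d['confidence'],proj(p,d['point'],p['T']))
```

```text
15.8 eef [0.4571 0.1041 0.3155] ydir -76.86 z [ 0.001  0.001 -1.   ] F [ 0.2  0.4 -2.5] w 0.224 gf 69.2 q7 -1.69
unit_a_center [0.457 0.089 0.032] 0.63 [331.93884182 201.85905187]
unit_b_center [0.488 0.088 0.039] 0.55 [339.19527346 178.88747751]
```

View pics/v7.png

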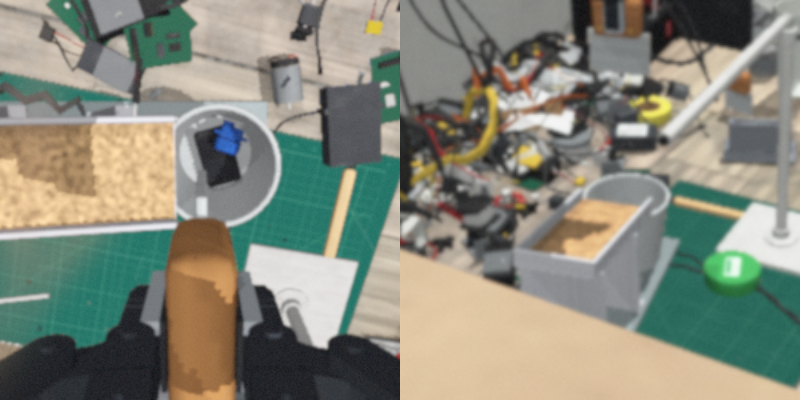

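Both parts lie in the cup, the servo on the controller at crop (225,145). Now back to the rest.

Call:
{"method": "apply_moves", "body": {
  "deltas": [
    [1,[-0.03,0.2,0],0],
    [1,[-0.06,0.4,0],0],
    [1,[-0.1,0.65,0],-0.01],
    [1,[-0.13,0.85,0],-0.0247],
    [1,[-0.13,0.945,0],-0.0247],
    [1,[-0.13,0.945,0],-0.0247],
    [1,[-0.13,0.945,0],-0.0247]
  ]
}}

```text
t: 16.7
eef_pos: [0.4743, -0.0863, 0.3145]
tool_rot: [-0.0, 0.982, 0.19, -0.001]
contact_force: [0.2, 0.7, -1.4]
gripper_width: 0.224
grasp_force: 69.1
```

Run:
```python
from h import *
o,M=st(); print(M.T@(np.array([.437,-.2204,.26])-o['eef_pos'])/.2)
```

```text
16.7 eef [ 0.4743 -0.0863  0.3145] ydir -68.08 z [-0.002  0.    -1.   ] F [ 0.2  0.7 -1.4] w 0.224 gf 69.1 q7 -1.1
[-0.42277194  0.55267288  0.27267617]
```

Call:
{"method": "apply_moves", "body": {
  "deltas": [
    [1,[-0.15,0.2,0],0],
    [1,[-0.3,0.4,0.1],0],
    [1,[-0.423,0.553,0.2],0],
    [1,[-0.423,0.553,0.4],0],
    [1,[-0.423,0.553,0.6],0],
    [1,[-0.423,0.553,0.7],0],
    [1,[-0.423,0.553,0.75],0],
    [1,[-0.423,0.553,0.75],0],
    [1,[-0.423,0.553,0.75],0]
  ]
}}

```text
t: 17.6
eef_pos: [0.4385, -0.2205, 0.1662]
tool_rot: [0.0, 0.982, 0.191, 0.001]
contact_force: [-0.4, -0.4, -1.3]
gripper_width: 0.226
grasp_force: 69.2
```

Run:
```python
from h import *
o,M=st(); print(M.T@(np.array([.4373,-.2206,.0605])-o['eef_pos'])/.2)
o,p=wrist(); cv2.imwrite('pics/v8.png',cv2.resize(p['color'][100:325,195:445,::-1],(660,594),interpolation=cv2.INTER_CUBIC))
```

```text
17.6 eef [ 0.4385 -0.2205  0.1662] ydir -67.98 z [ 0.001 -0.    -1.   ] F [-0.4 -0.4 -1.3] w 0.226 gf 69.2 q7 -0.67
[-0.00636316 -0.00189422  0.52838747]
```

View pics/v8.png

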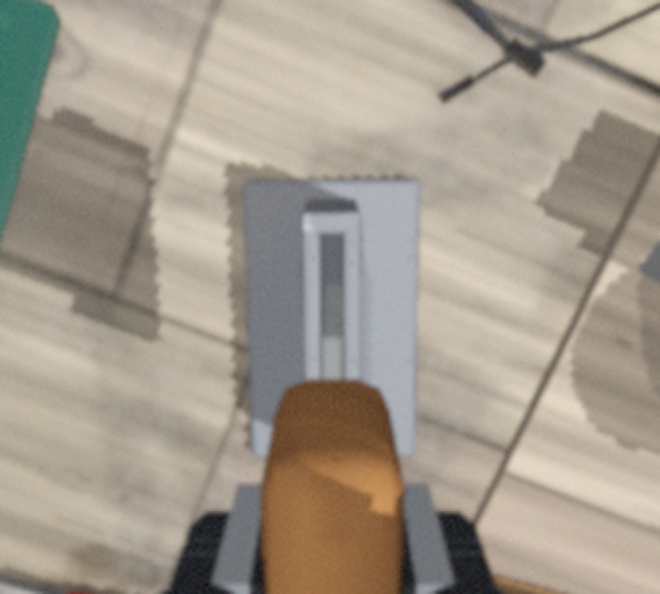

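The slot lies straight under the blade at crop column 331. I descend to just above it, then insert.

Call:
{"method": "apply_moves", "body": {
  "deltas": [
    [1,[-0.006,-0.002,0.1],0],
    [1,[-0.006,-0.002,0.2],0],
    [1,[-0.006,-0.002,0.28],0],
    [1,[-0.006,-0.002,0.28],0],
    [1,[-0.006,-0.002,0.28],0],
    [1,[-0.006,-0.002,0.28],0],
    [1,[-0.006,-0.002,0.28],0]
  ]
}}

```text
t: 18.35
eef_pos: [0.4372, -0.2212, 0.1105]
tool_rot: [0.0, 0.982, 0.191, 0.001]
contact_force: [-0.4, 0.1, -2.3]
gripper_width: 0.224
grasp_force: 69.2
```

Run:
```python
from h import *
o,M=st(); print(M.T@(np.array([.4373,-.2206,.0605])-o['eef_pos'])/.2)
```

```text
18.35 eef [ 0.4372 -0.2212  0.1105] ydir -68.03 z [ 0.002 -0.    -1.   ] F [-0.4  0.1 -2.3] w 0.224 gf 69.2 q7 -0.61
[ 0.00131058 -0.00275986  0.2499416 ]
```

Call:
{"method": "apply_moves", "body": {
  "deltas": [
    [1,[0.001,-0.002,0.02],0],
    [1,[0.001,-0.002,0.04],0],
    [1,[0.001,-0.002,0.06],0],
    [1,[0.001,-0.002,0.07],0],
    [1,[0.001,-0.002,0.07],0]
  ]
}}

```text
t: 18.85
eef_pos: [0.436, -0.2204, 0.0949]
tool_rot: [-0.0, 0.982, 0.19, -0.0]
contact_force: [0.0, -0.3, -1.7]
gripper_width: 0.226
grasp_force: 69.2
```

Call:
{"method": "apply_moves", "body": {
  "deltas": [
    [1,[0.003,0,0.03],0],
    [1,[0.003,0,0.06],0],
    [1,[0.003,0,0.09],0],
    [1,[0.003,0,0.12],0],
    [1,[0.003,0,0.15],0],
    [1,[0.003,0,0.165],0],
    [1,[0.003,0,0.165],0]
  ]
}}

```text
t: 19.55
eef_pos: [0.4366, -0.2202, 0.0619]
tool_rot: [-0.0, 0.982, 0.19, -0.0]
contact_force: [0.0, 0.1, -1.5]
gripper_width: 0.226
grasp_force: 69.2
```

Inserted to about 2 mm above seating, with no contact force. Now I lower the rest, open and retreat straight up.

Call:
{"method": "apply_moves", "body": {
  "deltas": [
    [1,[0,0,0.009],0],
    [1,[0,0,0.009],0],
    [0,[0,0,0.009],0],
    [0,[0,0,0.009],0],
    [0,[0,0,0.009],0],
    [0,[0,0,0.009],0],
    [0,[0,0,0.009],0],
    [0,[0,0,-0.1],0],
    [0,[0,0,-0.3],0],
    [0,[0,0,-0.5],0],
    [0,[0,0,-0.8],0],
    [0,[0,0,-0.8],0]
  ]
}}

```text
t: 20.75
eef_pos: [0.4394, -0.2218, 0.2274]
tool_rot: [0.002, 0.982, 0.19, 0.004]
contact_force: [-0.9, 0.1, 0.4]
gripper_width: 1.0
grasp_force: 0.0
```

Run:
```python
from h import *
st(); o,p=wrist(); s=bot.read_camera('scene')
cv2.imwrite('pics/v9.png',np.hstack([cv2.resize(p['color'][80:380,170:470,::-1],(400,400)),cv2.resize(s['color'][180:380,220:420,::-1],(400,400))]))
for t in ('unit_a_center','unit_b_center','scraper_grip'):
    for q in (s,p):
        for d in bot.look_for(q,t): print(t,np.round(d['point'],3),d['confidence'])
```

```text
20.75 eef [ 0.4394 -0.2218  0.2274] ydir -68.08 z [ 0.009 -0.002 -1.   ] F [-0.9  0.1  0.4] w 1.0 gf 0.0 q7 -0.73
unit_a_center [0.458 0.101 0.031] 0.61
scraper_grip [ 0.505 -0.322  0.051] 0.92
scraper_grip [ 0.426 -0.226  0.088] 0.91
scraper_grip [ 0.44  -0.218  0.091] 0.87
scraper_grip [ 0.519 -0.315  0.059] 0.8
```

View pics/v9.png

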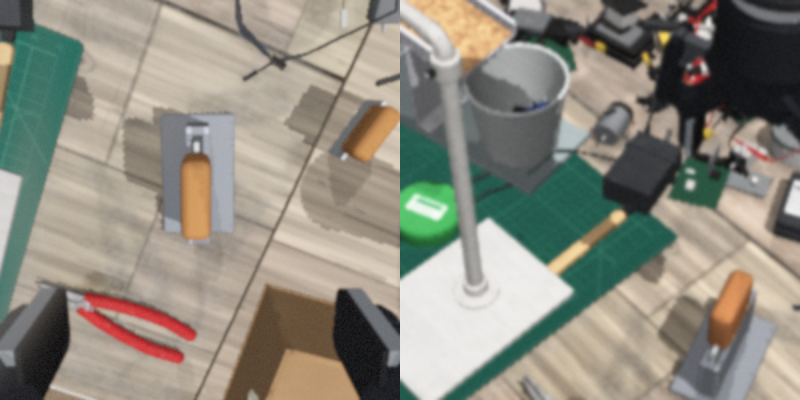

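The scraper stands back in its rest (right panel, (730,310)) and both parts are in the cup (520,100).

```bash
python3 -c "
from h import *
print(bot.hand_in())"
```

```text
the job is handed in; nothing more can be done
None
```

The job is handed in at about 21 s: the last pictures show both parts swept into the steel cup and the scraper back in its rest, but the hand-in returned no verdict.

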